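# Work a dry-fitted tractor bonnet off its dowels

## Task

The bonnet of the wooden toy tractor has only been dry-fitted on its two tight dowels and has to come off for gluing. Rock it gently from side to side, only a few degrees each way, so that it works its way up clear of both dowels; do not just pull it, or the tractor comes up off the bench on its build board. Then set the bonnet down, right way up, in the empty wide bay of the parts tray, without dropping it, and leave the other things where they are.

Things in the scene. Friction and masses are not known exactly. Their poses are not given: they have to be found in the camera images.
- bonnet_center (a point): Centre, half-way up, of the bonnet: pale wooden block 96 long (its x, forwards, to the end with dark grille slots and two round lamps), 56 wide (its y, to the tractor's left), 62 high (its z), about 0.2 kg. A 10 thick, 24 tall exhaust stub stands on its top, 26 forward of the centre. It can be held by its two long sides
- bonnet_sole (a point): Middle of the bonnet's flat sole, 31 below its centre, same axes. Two holes, 16 deep, are 17 to the left and right of it. Leaning the bonnet about its long axis (x) to one side, it bears on that side's lower edge, 28 from the middle, until it has climbed. 6 to 10 degrees each way is plenty; over 14 while on the dowels would break them
- seat (a point): Top of the chassis plank, 68 above the bench, half-way between the two upright dowels (10 thick, 14 tall, 17 to its left and right): the bonnet's sole sits here. x forwards, y left, z up. Each dowel grips with about 12 N of friction to its very top: a straight pull needs 24 N, but 12 N lifts the board's front; leant one way, then the other, 1.5 to 3 higher each time, the bonnet creeps up with little pull
- tractor: The rest of the tractor, fixed on a plywood build board 300 x 190 x 18 lying loose on the bench, 1.7 kg in all. Origin in the middle of the board's underside; x forwards, z up; the seat is 70 forward. Behind the bonnet are a bulkhead (13 behind it), seat, mudguards and 90 rear wheels, none higher than the bonnet. Beside the bonnet is free space down to two thin stub axles 58 above the bench
- tray: Open plywood parts tray, fixed, 150 (x) x 230 (y) x 30 high, walls and floor 8. A divider across it parts a wide, empty bay (134 x 134 inside, on its -y side) from a narrow bay (134 x 72) that holds the two front wheels. Origin in the middle of its underside
- tray_bay (a point): Middle of the floor of the tray's wide, empty bay, 8 above the bench; axes as the tray's
- wheel_a: Front wheel, wooden, 52 across, 18 thick, lying in the tray's narrow bay; to be left there
- wheel_b: The other front wheel, alike, lying beside it; to be left there
- cup: Cardboard coffee cup, 80 across, 92 tall, standing by; to be left alone. Origin under its middle
- offcut: Dark hardwood offcut, 110 x 60 x 50 high, standing by; to be left alone. Origin under its middle

How it is judged (in metres and radians):
On the way, in this order (a step that is already met when the one before it is completed fails the run):
1. the bonnet is leant at least 2 degrees to a side while still on the dowels (angle between bonnet_center's own z axis and vertical above 0.035 rad and z of bonnet_center in the frame of seat below 0.044 m and horizontal distance between bonnet_center and seat below 0.02 m), for 0.05 s.
2. the bonnet is clear above both dowels (z of bonnet_center in the frame of seat above 0.047 m), for 0.1 s.
At the end, for the whole second after the job is handed in: The bonnet stands right way up (4.5 degrees) and still, released, on the floor (4 mm) of the tray's wide bay, within 45 mm of its middle each way; tractor and board lie flat on the bench (4 mm, 2.3 degrees) within 40 mm of where they were; wheels, cup and offcut within 30 mm (x of bonnet_center in the frame of tray_bay between -0.045 and 0.045 m and y of bonnet_center in the frame of tray_bay between -0.045 and 0.045 m and z of bonnet_center in the frame of tray_bay below 0.035 m and angle between bonnet_center's own z axis and vertical below 0.08 rad and linear speed of bonnet below 0.02 m/s and height (world z) of tractor below 0.004 m and angle between tractor's own z axis and vertical below 0.04 rad and distance of tractor from where it was at the start of the episode below 0.04 m and distance of each of wheel_a, wheel_b, cup, offcut from where it was at the start of the episode below 0.03 m); the robot touches nothing.
It fails at once if the build board is pulled up off the bench (more than 8 mm at its middle, or tipped more than 5 degrees) (height (world z) of tractor above 0.008 m or angle between tractor's own z axis and vertical above 0.09 rad).
It fails at once if the tractor is pushed more than 40 mm along the bench (distance of tractor from where it was at the start of the episode above 0.04 m).
It fails at once if the bonnet is leant over more than 14 degrees while still on the dowels (angle between bonnet_center's own z axis and vertical above 0.245 rad and z of bonnet_center in the frame of seat below 0.044 m and horizontal distance between bonnet_center and seat below 0.02 m).
It fails at once if the bonnet is dropped (falls more than about 15 mm) (contact force between bonnet and anything else below 0.02 N and linear speed of bonnet above 0.55 m/s).
It fails at once if a front wheel, the cup or the offcut is moved more than 30 mm (distance of any of wheel_a, wheel_b, cup, offcut from where it was at the start of the episode above 0.03 m).
It also fails if it takes over 48 s, if anything falls off the work surface, if the arm or the gripper's body presses on something with over 40 N, if the wrist force passes 120 N, or if a joint passes its speed limit or range.

## Robot

A 6-joint arm with a two-finger parallel gripper is mounted at the origin on the work surface. World frame = base frame: x ahead of the robot, y to its left, z up, the work surface at z = 0. Lengths are in m, angles in degrees, forces in N, time in s.
With the tool pointing down it reaches from about 0.4 to 0.825 m from the base axis. Payload 7 kg.
Tool frame: the origin (TCP) lies midway between the tips of the shut fingers; the grasp point (between the pads) lies 19 mm behind it; z points along the fingers, x is the direction in which the jaws open and shut, and the axes are right-handed (so a half turn about z gives the same grasp; the last joint's range is limited). The gripper opens to 88 mm and grips with 3 to 60 N. Pads are 19 mm wide; open, the fingers measure 130 mm over their backs; the gripper's body (78 mm by 193 mm) begins 47 mm behind the grasp point.
Start: joints at [-54.139, 20.546, 0.682, 0, -70.136, -16.507], TCP at [0.224, -0.637, 0.227] pointing down, gripper open.
Joint ranges: [-176.03, 176.03], [-82.01, 121.73], [-58.28, 71.71], [-173.87, 95.51], [-174.79, -0.11], [-173.66, 173.66]. Speed limits (degrees/s): [136.94, 136.94, 172.46, 180, 180, 180].

## Interface

Orientations are given as [roll, pitch, yaw] about the fixed x, y, z axes, in that order (R = Rz(yaw) Ry(pitch) Rx(roll)).
In Python, from plant import * gives the robot as it stands. The module is installed in compiled form; this text tells all that it offers.
- The arm moves only by the shell command python3 -m pendant 'ROWS' [OPENING]. ROWS is JSON, a list that holds one entry, the list of rows, each a list of 6 numbers: the shift along the world's x, y, z in mm, then the turn, a rotation vector about the world's x, y, z in degrees. A call has 1 to 10 rows; each row is the pose to reach, as a shift and turn from the pose commanded when the call began; what a row does not reach only later rows make up. A row lasts 1/8 s, in which the tool goes at most 62.5 mm and 10.7 degrees, less where a joint would pass 70% of its speed; a pose out of reach is approached as far as the arm can. A call with a gripper value outside its range is refused whole. OPENING is the closure, from -1 (fully open) to 1 (shut), set as the call begins (- or left out, the last holds). The fingers move at their own pace and stop on an object; the grip force is fixed at half the most. Time passes only in rows, so rows that repeat a pose let the fingers close. It gives the time, the measured TCP pose, the force and the opening at its end, in the units of the state.
- get_obs(): the state, without advancing time (a new reading comes with each control period).
- snapshot(name): name is "scene" or "top"; returns a dict with "pixels" (420x560x3 uint8, red, green, blue), "depth" (420x560 float32, m along the optical axis (not along the pixel's ray), 0 where there is no reading), "fx", "fy", "cx", "cy" (pixels), "pose" (4x4, takes a point from camera to world coordinates). Camera axes: x right, y down, z forward; pixel columns grow to the right and rows downward; lengths in m; the calibration is good to about 2 mm. A picture is of the moment at which its call begins.
- close_job(): hands the job in, once; it reports no verdict.
The state is a dict: "clock": time; "joint_pos": joint angles; "qvel": joint speeds; "tau": joint torques, N m; "tool_pos": TCP position; "orientation": TCP orientation; "force": force on the tool from outside, world axes, zero at the start; "moment": the same for the moment, N m; "opening": finger opening in m.
Only numpy, scipy, OpenCV 4.12 (cv2) and the standard library are available. Lean on these libraries where they do the work, as an engineer would, in place of code of your own. Each camera call takes 0.05 s, during which the arm holds its last target. There are 200 camera calls.

## Working session

There is one attempt and no reset: what is moved stays moved. The work goes in short steps, Python scripts to look and compute and a shell command to move; the robot and the scene stay as the last step left them, time stands still between calls to the robot, and variables do not carry over. Pictures are saved under pics/ and viewed, about 8 in all and at most 12, crops included, and the job is handed in when it is done.

```bash
mkdir -p pics
cat > h.py <<'E'
from plant import *
import numpy as np, cv2, pickle
def shot(name,fn):
    s=snapshot(name); pickle.dump(s,open(fn+'.pkl','wb')); cv2.imwrite('pics/'+fn+'.png',s['pixels'][:,:,::-1]); return s
def cloud(s):
    d=s['depth']; v,u=np.mgrid[:d.shape[0],:d.shape[1]]
    p=np.stack([(u-s['cx'])/s['fx']*d,(v-s['cy'])/s['fy']*d,d],-1)
    P=p@s['pose'][:3,:3].T+s['pose'][:3,3]; P[d==0]=np.nan; return P
E
python3 - <<'E'
from h import *
for n in ('top','scene'):
    s=shot(n,n+'0'); print(n,s['pose'].round(3).tolist(),s['fx'])
o=get_obs(); print(o)
E
```

```text
top [[-0.109, -0.968, 0.225, 0.386], [-0.994, 0.104, -0.031, 0.017], [0.007, -0.227, -0.974, 0.897], [0.0, 0.0, 0.0, 1.0]] 388.76743256205714
scene [[0.689, 0.475, -0.547, 1.082], [0.724, -0.441, 0.53, -0.483], [0.011, -0.762, -0.648, 0.696], [0.0, 0.0, 0.0, 1.0]] 397.9785887906213
{'clock': 0.1, 'joint_pos': array([-5.41365797e+01,  2.05876565e+01,  6.38564102e-01, -1.94430355e-02,
       -7.01356281e+01, -1.65084146e+01]), 'qvel': array([ 0.09404514, -0.09685405,  0.11209885,  0.11731703,  0.14895218,
        0.01006858]), 'tau': array([-7.41786589e-04, -5.84165204e+01,  2.93756765e+01,  7.01547503e+00,
        1.02068853e-02, -7.44556382e-05]), 'tool_pos': array([ 0.22356041, -0.63643083,  0.22570385]), 'orientation': array([-1.79993449e+02, -8.64225683e-02,  1.09348381e+02]), 'force': array([0.28504728, 0.39818416, 0.09669   ]), 'moment': array([-0.0306542 , -0.05144245, -0.0185698 ]), 'opening': 0.08737335406173727}
```

View pics/top0.png

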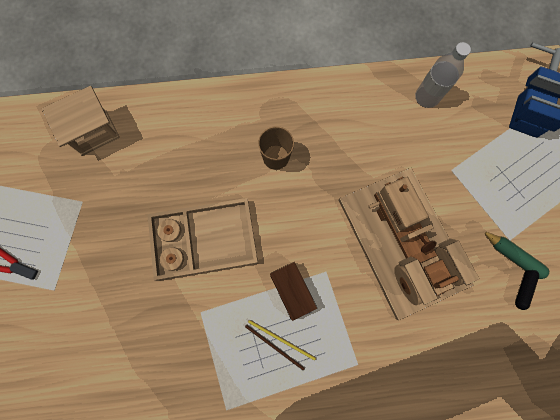

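View pics/scene0.png

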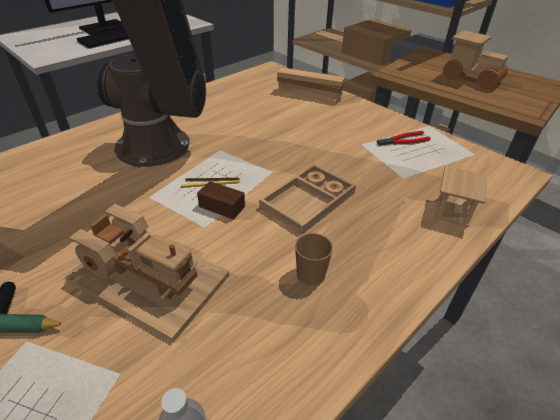

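The top view shows the tractor at (405,240) with its front towards the image top (world +x) and the bonnet at about (405,203). The tray's wide bay is at about (225,235), the cup at (277,148) and the offcut at (294,290). The scene view agrees. Next I'll measure the bonnet and tray.

Run:
```python
from h import *
def rect(q,t):
    r=cv2.minAreaRect((q[:,:2]*1000).astype(np.float32)); print(t,len(q),'c',np.round(r[0],1),'size',np.round(r[1],1),'ang',round(r[2],2),'z',np.nanmedian(q[:,2]).round(4))
for n in ('top0','scene0'):
    s=pickle.load(open(n+'.pkl','rb')); P=cloud(s).reshape(-1,3); P=P[~np.isnan(P[:,0])]
    x,y,z=P.T
    near=lambda cx,cy,r:np.hypot(x-cx,y-cy)<r
    # bonnet centre guess by top-surface in region
    T=(y<-0.1)&(y>-0.5)&(x>.3)&(x<.75)
    rect(P[T&(z>.123)&(z<.137)],n+' bonnet-top-level')
    rect(P[T&(z>.141)&(z<.165)],n+' exhaust')
    rect(P[T&(z>.013)&(z<.023)],n+' board')
    t=(x>.3)&(x<.7)&(y>0.0)&(y<.35)&(z>.024)&(z<.035); 
    rect(P[t],n+' tray')
    t=(x>.3)&(x<.7)&(y>-.3)&(y<.15)
    rect(P[t&(z>.044)&(z<.055)&(y>-.15)&(x<.5)],n+' offcut')
    rect(P[t&(z>.085)&(z<.1)&(y>-.15)],n+' cup')
s=pickle.load(open('top0.pkl','rb'));P=cloud(s)
for u,v in [(405,203),(405,187),(207,240),(225,235),(252,204),(260,262),(155,218),(160,277),(277,148),(294,290)]: print(u,v,P[v,u].round(3))
```

```text
top0 bonnet-top-level 1461 c [ 482.2 -290.6] size [242.6 119.4] ang 15.63 z 0.1299
top0 exhaust 28 c [ 574.5 -262. ] size [ 8.2 10. ] ang 65.76 z 0.1532
top0 board 5062 c [ 496.  -333.9] size [300.5 281.2] ang 17.46 z 0.0182
top0 tray 2279 c [552.7 146.5] size [283.6 300.4] ang 88.31 z 0.0289
top0 offcut 1471 c [398.  -22.9] size [109.8  60. ] ang 19.63 z 0.0501
top0 cup 62 c [689.2 -21.4] size [19.6 66.8] ang 1.58 z 0.0917
scene0 bonnet-top-level 1258 c [ 481.5 -306.9] size [250.5 113.5] ang 9.37 z 0.13
scene0 exhaust 38 c [ 574.9 -263.1] size [9.6 7.9] ang 70.52 z 0.1519
scene0 board 5299 c [ 496.6 -338.7] size [301.9 291.6] ang 17.36 z 0.0184
scene0 tray 1376 c [569.7 144.5] size [287.3 261.9] ang 89.73 z 0.0291
scene0 offcut 675 c [398.3 -23.3] size [112.6  62.5] ang 19.94 z 0.0506
scene0 cup 93 c [689.  -20.2] size [66.  19.2] ang 88.91 z 0.0908
405 203 [ 0.545 -0.266  0.13 ]
405 187 [ 0.572 -0.264  0.153]
207 240 [0.533 0.159 0.006]
225 235 [0.54  0.117 0.007]
252 204 [ 0.609  0.048 -0.001]
260 262 [0.47  0.042 0.003]
155 218 [0.597 0.275 0.009]
160 277 [0.459 0.263 0.029]
277 148 [ 0.74  -0.026  0.006]
294 290 [ 0.399 -0.025  0.048]
```

Run:
```python
from h import *
def comp(P,m,seed,t):
    n,l=cv2.connectedComponents(m.astype(np.uint8),connectivity=8)
    c=np.argwhere(m); Q=P[m]; i=c[np.argmin(np.hypot(*(Q[:,:2]-seed).T))]
    q=P[l==l[tuple(i)]]
    r=cv2.minAreaRect((q[:,:2]*1000).astype(np.float32)); print(t,len(q),'c',np.round(r[0],1),'size',np.round(r[1],1),'ang',round(r[2],2),'z',np.median(q[:,2]).round(4))
for n in ('top0','scene0'):
    P=cloud(pickle.load(open(n+'.pkl','rb'))); z=P[...,2]
    with np.errstate(all='ignore'):
        comp(P,(z>.125)&(z<.135),(.545,-.266),n+' bonnet')
        comp(P,(z>.024)&(z<.035)&(P[...,1]>0),(.459,.263),n+' tray')
        comp(P,(z>.013)&(z<.023)&(P[...,1]<-.1),(.6,-.25),n+' board')
        b=(z>.003)&(z<.013)&(P[...,1]>0)
        comp(P,b,(.54,.117),n+' bayfloor')
```

```text
top0 bonnet 1191 c [ 550.2 -269.2] size [97.8 56. ] ang 17.33 z 0.13
top0 tray 1525 c [536.  167.4] size [150.7 230.4] ang 3.42 z 0.0299
top0 board 5009 c [ 482.5 -291.3] size [300.5 191.6] ang 17.4 z 0.0182
top0 bayfloor 3302 c [540.  128.2] size [132.8 133.8] ang 3.4 z 0.0082
scene0 bonnet 1025 c [ 550.5 -270.3] size [98.8 56.5] ang 17.3 z 0.1302
scene0 tray 1347 c [534.5 167.6] size [153.9 234.4] ang 3.41 z 0.0291
scene0 board 5240 c [ 481.6 -291. ] size [301.9 191.5] ang 17.36 z 0.0184
scene0 bayfloor 1275 c [528.7 138.2] size [123.  120.9] ang 3.32 z 0.0087
```

Both cameras agree on the measurements, and they match the given sizes:

| Item | Centre (m) | Yaw | Height |
|---|---|---|---|
| Bonnet | (0.550, -0.2695) | 17.35° | top at 0.130 |
| Wide bay | (0.539, 0.128) | 3.4° | floor at 0.008 |

I'll move over the bonnet first.

```bash
python3 -m pendant '[[[33,37,0,0,0,-0.2],[80,90,0,0,0,-0.5],[130,146,0,0,0,-0.8],[180,202,0,0,0,-1.1],[230,258,0,0,0,-1.4],[275,309,0,0,0,-1.7],[310,348,0,0,0,-2],[326,367,0,0,0,-2],[326,367,0,0,0,-2],[326,367,0,0,0,-2]]]' -1
```

```text
clock: 1.35
tool_pos: [0.5495, -0.2694, 0.226]
orientation: [-179.9, -0.0, 107.4]
force: [-0.8, -0.4, 0.3]
opening: 0.0879
```

```bash
python3 -m pendant '[[[0.5,0,-15,0,0,0],[0.5,0,-40,0,0,0],[0.5,0,-65,0,0,0],[0.5,0,-90,0,0,0],[0.5,0,-110,0,0,0],[0.5,0,-122,0,0,0],[0.5,0,-131,0,0,0],[0.5,0,-131,0,0,0],[0.5,0,-131,0,0,0]]]' && python3 -c "
from h import *
shot('scene','pre')"
```

```text
clock: 2.48
tool_pos: [0.5506, -0.2701, 0.0962]
orientation: [179.9, 0.0, 107.4]
force: [0.1, 0.1, 0.9]
opening: 0.0874
```

View pics/pre.png

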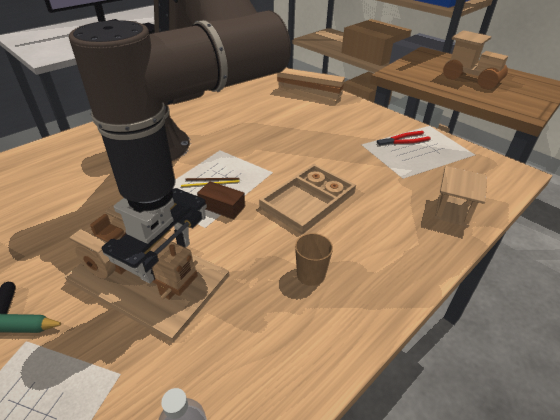

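The fingers straddle the bonnet at about (172,262), and the exhaust stub is clear in front of the gripper body. I'll close now.

```bash
python3 -m pendant '[[[0,0,0,0,0,0],[0,0,0,0,0,0],[0,0,0,0,0,0],[0,0,0,0,0,0],[0,0,0,0,0,0],[0,0,0,0,0,0],[0,0,0,0,0,0],[0,0,0,0,0,0]]]' 1
```

```text
clock: 3.52
tool_pos: [0.5502, -0.2698, 0.0956]
orientation: [180.0, 0.0, 107.4]
force: [-0.0, 0.4, 0.7]
opening: 0.0559
```

Run:
```python
import numpy as np
h=28;a=np.radians(17.35);ex=np.array([np.cos(a),np.sin(a)]);ey=np.array([-np.sin(a),np.cos(a)])
for s,t in [(2.0,4),(3.9,8),(4.4,4),(4.9,0),(5.4,-4),(6,-8),(7.2,0),(8.5,8),(9.7,0),(11,-8),(12.2,0),(13.5,8),(15,4),(18,0),(25,0)]:
    r=np.radians(t); d=-h*np.sin(r)*ey; print(s,t,np.round([*d,s+h*np.cos(r)-h],1),(t*ex).round(1))
```

```text
2.0 4 [ 0.6 -1.9  1.9] [3.8 1.2]
3.9 8 [ 1.2 -3.7  3.6] [7.6 2.4]
4.4 4 [ 0.6 -1.9  4.3] [3.8 1.2]
4.9 0 [ 0.  -0.   4.9] [0. 0.]
5.4 -4 [-0.6  1.9  5.3] [-3.8 -1.2]
6 -8 [-1.2  3.7  5.7] [-7.6 -2.4]
7.2 0 [ 0.  -0.   7.2] [0. 0.]
8.5 8 [ 1.2 -3.7  8.2] [7.6 2.4]
9.7 0 [ 0.  -0.   9.7] [0. 0.]
11 -8 [-1.2  3.7 10.7] [-7.6 -2.4]
12.2 0 [ 0.  -0.  12.2] [0. 0.]
13.5 8 [ 1.2 -3.7 13.2] [7.6 2.4]
15 4 [ 0.6 -1.9 14.9] [3.8 1.2]
18 0 [ 0. -0. 18.] [0. 0.]
25 0 [ 0. -0. 25.] [0. 0.]
```

Gripped, with the opening at 55.9 mm. I'll make the first lean about the right edge, gently.

```bash
python3 -m pendant '[[[0.3,-0.9,1,1.9,0.6,0],[0.6,-1.9,1.9,3.8,1.2,0],[0.9,-2.8,2.8,5.7,1.8,0],[1.2,-3.7,3.6,7.6,2.4,0],[1.2,-3.7,3.6,7.6,2.4,0],[1.2,-3.7,3.6,7.6,2.4,0]]]'
```

```text
clock: 4.28
tool_pos: [0.5513, -0.2735, 0.0992]
orientation: [-180.0, -8.0, 107.3]
force: [-0.1, 1.1, 1.1]
opening: 0.0559
```

```bash
python3 -m pendant '[[[-0.6,1.8,0.7,-3.8,-1.2,0],[-1.2,3.7,1.3,-7.6,-2.4,0],[-1.8,5.6,1.7,-11.4,-3.6,0],[-2.4,7.4,2.1,-15.2,-4.8,0],[-2.4,7.4,2.1,-15.2,-4.8,0],[-2.4,7.4,2.1,-15.2,-4.8,0]]]'
python3 - <<'E'
from h import *
shot('scene','rock1')
def comp(P,m,seed,t):
    n,l=cv2.connectedComponents(m.astype(np.uint8),connectivity=8)
    c=np.argwhere(m); Q=P[m]; i=c[np.argmin(np.hypot(*(Q[:,:2]-seed).T))]
    q=P[l==l[tuple(i)]]
    r=cv2.minAreaRect((q[:,:2]*1000).astype(np.float32)); print(t,len(q),np.round(r[0],1),np.round(r[1],1),round(r[2],2),np.median(q[:,2]).round(4), np.linalg.lstsq(np.c_[q[:,:2],np.ones(len(q))],q[:,2],rcond=None)[0].round(3))
P=cloud(pickle.load(open('rock1.pkl','rb'))); z=P[...,2]
comp(P,(z>.013)&(z<.023)&(P[...,1]<-.1),(.6,-.25),'board')
E
python3 -c "
import cv2;i=cv2.imread('pics/rock1.png')[180:340,60:260];cv2.imwrite('pics/rock1c.png',cv2.resize(i,None,fx=3.5,fy=3.5,interpolation=cv2.INTER_CUBIC))"
```

```text
clock: 5.03
tool_pos: [0.5488, -0.2654, 0.101]
orientation: [180.0, 7.8, 107.4]
force: [-0.9, 9.0, 0.5]
opening: 0.0559
board 5238 [ 481.3 -288.8] [302.8 193.8] 17.91 0.0183 [-0.001  0.002  0.02 ]
```

View pics/rock1c.png

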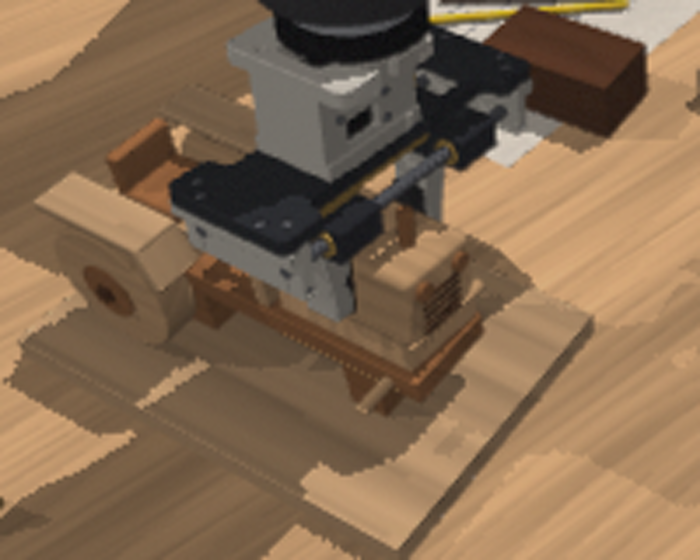

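The board is flat, though it has shifted 1–2 mm sideways. The bonnet is leaning in the grip, with a gap under its near edge at about (390,345) in the crop. I'll keep rocking, with slightly less sideways travel.

```bash
python3 -m pendant '[[[0.5,-1.5,0.8,3.8,1.2,0],[1,-3,1.5,7.6,2.4,0],[1.5,-4.5,2.1,11.4,3.6,0],[2,-6,2.5,15.2,4.8,0],[2,-6,2.5,15.2,4.8,0]]]'
```

```text
clock: 5.7
tool_pos: [0.5513, -0.2732, 0.103]
orientation: [-180.0, -8.1, 107.2]
force: [0.7, 0.1, -2.8]
opening: 0.0558
```

```bash
python3 -m pendant '[[[-0.5,1.6,0.8,-3.8,-1.2,0],[-1,3.2,1.5,-7.6,-2.4,0],[-1.5,4.8,2.1,-11.4,-3.6,0],[-2,6.4,2.5,-15.2,-4.8,0],[-2,6.4,2.5,-15.2,-4.8,0]]]'
```

```text
clock: 6.32
tool_pos: [0.5486, -0.2644, 0.1061]
orientation: [180.0, 8.0, 107.5]
force: [1.2, 1.9, -5.6]
opening: 0.0559
```

```bash
python3 -m pendant '[[[0.5,-1.5,0.8,3.8,1.2,0],[1,-3,1.5,7.6,2.4,0],[1.5,-4.5,2.1,11.4,3.6,0],[2,-6,2.5,15.2,4.8,0],[2,-6,2.5,15.2,4.8,0]]]'
```

```text
clock: 6.95
tool_pos: [0.5511, -0.2725, 0.1085]
orientation: [-180.0, -8.1, 107.2]
force: [-0.8, 0.8, -1.2]
opening: 0.0561
```

```bash
python3 -m pendant '[[[-0.5,1.6,0.8,-3.8,-1.2,0],[-1,3.2,1.5,-7.6,-2.4,0],[-1.5,4.8,2.1,-11.4,-3.6,0],[-2,6.4,2.6,-15.2,-4.8,0],[-2,6.4,2.6,-15.2,-4.8,0]]]'
python3 - <<'E'
from h import *
shot('scene','rock2')
P=cloud(pickle.load(open('rock2.pkl','rb'))); z=P[...,2]
i=cv2.imread('pics/rock2.png')[180:340,60:260];cv2.imwrite('pics/rock2c.png',cv2.resize(i,None,fx=3.5,fy=3.5,interpolation=cv2.INTER_CUBIC))
E
```

```text
clock: 7.58
tool_pos: [0.5486, -0.2641, 0.1118]
orientation: [179.9, 8.0, 107.5]
force: [0.1, -0.0, -1.2]
opening: 0.0556
```

View pics/rock2c.png

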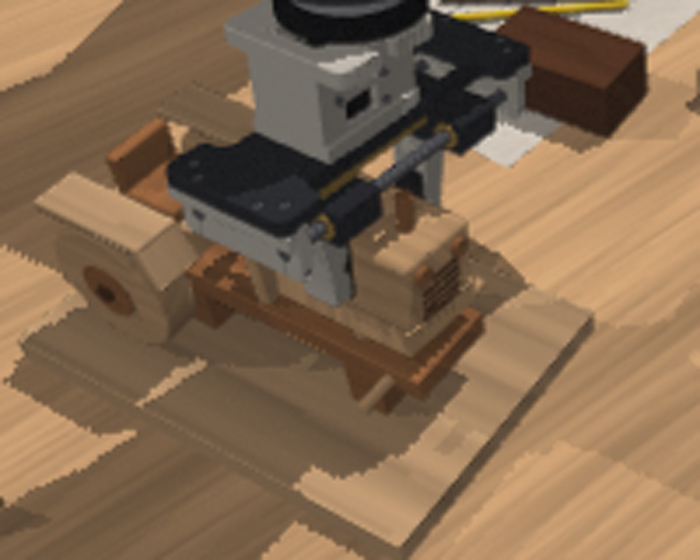

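The bonnet has climbed, the board is flat, and the force is about the bonnet's weight. I'll level it while raising, then lift.

```bash
python3 -m pendant '[[[0.5,-1.5,1.5,3.8,1.2,0],[1,-3.2,3,7.6,2.4,0],[1,-3.2,5,7.6,2.4,0],[1,-3.2,8,7.6,2.4,0],[1,-3.2,12,7.6,2.4,0],[1,-3.2,16,7.6,2.4,0],[1,-3.2,20,7.6,2.4,0],[1,-3.2,20,7.6,2.4,0]]]'
```

```text
clock: 8.62
tool_pos: [0.5503, -0.2684, 0.1319]
orientation: [180.0, 0.0, 107.4]
force: [-0.1, 0.5, -1.8]
opening: 0.0558
```

```bash
python3 -m pendant '[[[0,0,10,0,0,0],[0,0,30,0,0,0],[0,0,50,0,0,0],[0,0,70,0,0,0],[0,0,82,0,0,0],[0,0,90,0,0,0],[0,0,90,0,0,0]]]'; python3 -m pendant '[[[0,15,0,0,0,0],[-1,50,0,0,0,-2],[-3,95,0,0,0,-4],[-4,145,0,0,0,-6],[-6,195,0,0,0,-8],[-7,245,0,0,0,-10],[-9,295,0,0,0,-12],[-10,340,0,0,0,-14],[-11,375,0,0,0,-14],[-11,396,0,0,0,-14]]]'; python3 -m pendant '[[[0,0,0,0,0,0],[0,0,0,0,0,0]]]'
python3 - <<'E'
from h import *
s=shot('scene','over');P=cloud(s)
E
```

```text
clock: 9.5
tool_pos: [0.5501, -0.2685, 0.2216]
orientation: [180.0, 0.0, 107.4]
force: [-0.5, 0.5, -1.9]
opening: 0.0558
clock: 10.75
tool_pos: [0.5382, 0.1295, 0.2208]
orientation: [-179.9, 0.0, 93.5]
force: [-0.5, -0.1, -2.0]
opening: 0.056
clock: 11.0
tool_pos: [0.5387, 0.127, 0.2211]
orientation: [-180.0, 0.0, 93.4]
force: [-0.0, 0.6, -2.0]
opening: 0.0558
```

View pics/over.png

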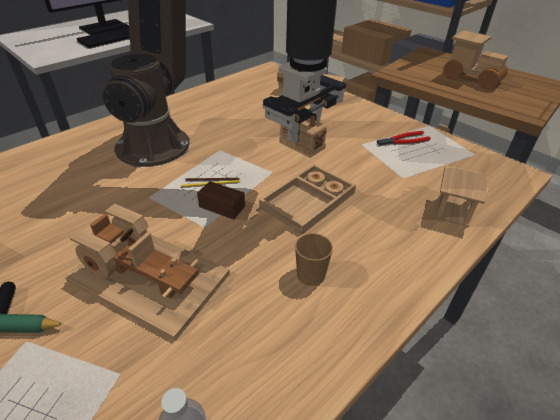

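The bonnet is held at about (303,137) and is off the dowels, now visible at about (163,272). It looks level. I'll check the sole height from the depth.

Run:
```python
from h import *
P=cloud(pickle.load(open('over.pkl','rb'))).reshape(-1,3)
m=(abs(P[:,0]-.587)<.012)&(abs(P[:,1]-.13)<.035)&(P[:,2]>.15)&(P[:,2]<.27); q=P[m]
print(len(q),np.percentile(q[:,2],[0,1,5,50,95,99,100]).round(4),q[:,1].min().round(3),q[:,1].max().round(3),np.median(q[:,0]).round(3))
f=q[q[:,2]<.24]
for lo in (.102,.115,.13,.145): 
    k=f[abs(f[:,1]-lo)<.006]; print(lo,k[:,2].min().round(4),k[:,2].max().round(4))
# front-face pitch and side roll: plane fit
A=np.linalg.lstsq(np.c_[f[:,1:],np.ones(len(f))],f[:,0],rcond=None)[0]; print(A.round(4))
```

```text
477 [0.1931 0.1945 0.1979 0.23   0.2559 0.257  0.2572] 0.099 0.158 0.584
0.102 0.194 0.2398
0.115 0.1943 0.2398
0.13 0.1931 0.2391
0.145 0.1937 0.2398
[0.031  0.0089 0.5782]
```

The sole is at 0.193 m and level, about 28 mm below the TCP, so the drop to the floor is about 185 mm.

```bash
python3 -m pendant '[[[0,0,-15,0,0,0],[0,0,-45,0,0,0],[0,0,-80,0,0,0],[0,0,-115,0,0,0],[0,0,-145,0,0,0],[0,0,-165,0,0,0],[0,0,-176,0,0,0],[0,0,-181,0,0,0],[0,0,-183,0,0,0],[0,0,-183,0,0,0]]]';  python3 -m pendant '[[[0,0,-0.8,0,0,0],[0,0,-1.6,0,0,0],[0,0,-2.4,0,0,0],[0,0,-2.4,0,0,0]]]'
```

```text
clock: 12.3
tool_pos: [0.5393, 0.1276, 0.0389]
orientation: [179.9, -0.0, 93.4]
force: [-0.2, -0.9, -2.4]
opening: 0.0559
clock: 12.8
tool_pos: [0.5389, 0.1274, 0.0359]
orientation: [-180.0, 0.0, 93.4]
force: [0.7, 0.6, -2.2]
opening: 0.0563
```

```bash
python3 -m pendant '[[[0,0,-0.4,0,0,0],[0,0,-0.8,0,0,0],[0,0,-0.8,0,0,0]]]'
```

```text
clock: 13.18
tool_pos: [0.539, 0.1275, 0.0356]
orientation: [180.0, -0.0, 93.4]
force: [-2.4, -0.1, 4.2]
opening: 0.0559
```

That's contact with the floor, at about 6 N. Release and retreat.

```bash
python3 -m pendant '[[[0,0,0,0,0,0],[0,0,0,0,0,0],[0,0,0,0,0,0],[0,0,0,0,0,0],[0,0,0,0,0,0],[0,0,0,0,0,0]]]' -1; python3 -m pendant '[[[0,0,5,0,0,0],[0,0,15,0,0,0],[0,0,35,0,0,0],[0,0,60,0,0,0],[0,0,90,0,0,0],[0,0,120,0,0,0],[0,0,150,0,0,0],[0,0,170,0,0,0],[0,0,180,0,0,0],[0,0,180,0,0,0]]]'; python3 -m pendant '[[[0,-20,0,0,0,0],[0,-60,0,0,0,0],[0,-110,0,0,0,0],[0,-150,0,0,0,0],[0,-180,0,0,0,0],[0,-190,0,0,0,0],[0,-190,0,0,0,0]]]'
python3 - <<'E'
from h import *
shot('top','end_top'); shot('scene','end_scene')
def comp(P,m,seed,t):
    n,l=cv2.connectedComponents(m.astype(np.uint8),connectivity=8)
    c=np.argwhere(m); Q=P[m]; i=c[np.argmin(np.hypot(*(Q[:,:2]-seed).T))]
    q=P[l==l[tuple(i)]]
    r=cv2.minAreaRect((q[:,:2]*1000).astype(np.float32)); print(t,len(q),np.round(r[0],1),np.round(r[1],1),round(r[2],2),np.median(q[:,2]).round(4), np.linalg.lstsq(np.c_[q[:,:2],np.ones(len(q))],q[:,2],rcond=None)[0].round(3))
for n in ('end_top','end_scene'):
    P=cloud(pickle.load(open(n+'.pkl','rb'))); z=P[...,2]
    comp(P,(z>.064)&(z<.076)&(P[...,1]>.05),(.53,.127),n+' bonnet')
    comp(P,(z>.013)&(z<.023)&(P[...,1]<-.1),(.6,-.25),n+' board')
    comp(P,(z>.044)&(z<.055)&(P[...,0]<.5)&(P[...,1]>-.12),(.398,-.023),n+' offcut')
E
```

```text
clock: 13.92
tool_pos: [0.539, 0.1275, 0.0352]
orientation: [-180.0, 0.0, 93.4]
force: [-0.1, 0.5, 0.6]
opening: 0.0875
clock: 15.18
tool_pos: [0.5391, 0.1276, 0.2158]
orientation: [179.9, -0.0, 93.4]
force: [0.0, -0.1, 0.4]
opening: 0.0877
clock: 16.05
tool_pos: [0.5385, -0.0633, 0.2145]
orientation: [-179.9, 0.0, 93.3]
force: [-0.4, 0.5, 0.4]
opening: 0.0874
end_top bonnet 842 [536.9 121.1] [92.6 44.9] 3.61 0.0699 [0.004 0.021 0.065]
end_top board 1550 [ 547.7 -322.7] [195.4  88.2] 19.08 0.0182 [-0.002  0.001  0.02 ]
end_top offcut 1472 [398.1 -22.9] [109.7  60.1] 19.64 0.0502 [0.001 0.    0.05 ]
end_scene bonnet 512 [539.5 127.4] [99.2 58.4] 2.79 0.0703 [-0.013  0.032  0.073]
end_scene board 5759 [ 481.1 -289.2] [302.1 191.7] 18.11 0.0184 [-0.001  0.001  0.019]
end_scene offcut 677 [397.8 -22.8] [112.2  62.9] 18.74 0.0505 [-0.013  0.018  0.056]
```

View pics/end_scene.png

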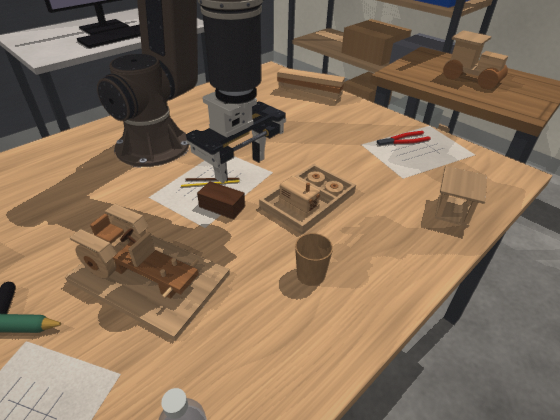

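The bonnet stands upright in the wide bay at about (300,195). The wheels, cup and offcut haven't moved, the tractor is flat, and the gripper is clear. I'm handing in.

```bash
python3 -c "
from plant import *
print(close_job())"
```

```text
the job is handed in; nothing more can be done
None
```

The bonnet is off the tractor and standing upright in the wide bay of the tray, and I handed the job in at about 16 s. `close_job()` reports no verdict, so the result rests on my own checks.

**What I did:** I gripped the bonnet by its two long sides and rocked it about 8° each way in six leans, raising it 2 to 3 mm each time. The vertical pull I read stayed under 6 N. I then levelled it, lifted it off and lowered it until it touched the floor at about 6 N. After releasing it I backed the gripper away.

**Last checks:**
- **Bonnet:** the scene camera puts it within 1 mm of the middle of the bay, with its top at 0.070 m, as expected on the floor. The top camera gave (0.537, 0.121), but it saw only part of the bonnet's top (93 x 45 mm instead of 96 x 56).
- **Tilt:** rough plane fits gave 1–2°, under the 4.5° limit.
- **Tractor:** the board lies flat and has moved about 2 mm and turned about 0.7°. The top camera saw only part of it, so this is from the scene camera.
- **Sideways push:** I read 9 N once, on the second lean. I shortened the sideways travel after that and it fell below 2 N.
- **Other things:** the offcut measured within 1 mm of where it was. I checked the wheels and cup by eye only, and they look unmoved.

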